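Turn the utensil carousel to its empty side and hang the red tub

ROBOT

A 6-joint arm with a two-finger parallel gripper is mounted at the origin on the work surface. World frame = base frame: x ahead of the robot, y to its left, z up, the work surface at z = 0. Lengths are in m, angles in degrees, forces in N, time in s.
With the tool pointing down it reaches from about 0.25 to 0.725 m from the base axis. Payload 9.7 kg.
Tool frame: the origin (TCP) lies at the very end of the fingers, on their centre line; the grasp point (between the pads) lies tcp_to_grasp behind it (tcp_to_grasp is the distance from the TCP to the grasp point, in m); z points along the fingers, y is the direction in which the jaws open and shut (so a half turn about z gives the same grasp; the last joint's range is limited). The gripper opens to 85 mm and grips with 20 to 120 N. Pads are 22 mm wide; open, the fingers measure 114 mm over their backs; the gripper's body (76 mm by 85 mm) begins 54 mm behind the grasp point. The pads swing forward as they close: fully open they stand 13 mm farther back than shut.
Start: joints at [-72.307, 4.979, 10.078, 95.1, 0, 90], TCP at [0.167, -0.524, 0.231] pointing down, gripper open.
Joint ranges: [-179.16, 179.16], [-48.56, 103.87], [-65.8, 70.77], [-126.05, 130.52], [-82.76, 87.17], [-180, 180]. Speed limits (degrees/s): [127.2, 127.2, 147.25, 180, 180, 180].

INTERFACE

Orientations are given as [roll, pitch, yaw] about the fixed x, y, z axes, in that order (R = Rz(yaw) Ry(pitch) Rx(roll)).
In Python, from workcell import * gives the robot as it stands. The module is installed in compiled form; this text tells all that it offers.
- The arm moves only by the shell command python3 -m pendant 'ROWS' [FORCE]. ROWS is JSON, a list of rows, each a list of 3 entries, a list of its own where there are three numbers: the opening in per cent of the stroke, from 0 (shut) to 100 (fully open), then the shift along the world's x, y, z in mm, then the turn, a rotation vector about the world's x, y, z in degrees. A call has 1 to 20 rows; each row is the pose to reach, as a shift and turn from the pose measured when the call began; what a row does not reach only later rows make up. A row lasts 1/8 s, in which the tool goes at most 62.5 mm and 10.7 degrees, less where a joint would pass 70% of its speed; a pose out of reach is approached as far as the arm can. A call with a gripper value outside its range is refused whole. The fingers move at their own pace and stop on an object; FORCE is the grip in N (left out, the last holds). Time passes only in rows, so rows that repeat a pose let the fingers close. It gives the time, the measured TCP pose, the force and the opening at its end, in the units of the state.
- get_obs(): the state, without advancing time (a new reading comes with each control period).
- camera(name): name is "scene" or "top" or "wrist"; returns a dict with "img" (384x512x3 uint8, red, green, blue), "fx", "fy", "cx", "cy" (pixels), "cam_to_world" (4x4, takes a point from camera to world coordinates); the wrist camera has in their place "T_tool_cam" (4x4, takes a point from camera to tool coordinates, whose origin is the TCP and whose axes are the flange's). Camera axes: x right, y down, z forward; pixel columns grow to the right and rows downward; lengths in m; the calibration is good to about 2 mm. A picture is of the moment at which its call begins: read the wrist's pose just before it. There is no depth.
- job_done(): hands the job in, once; it reports no verdict.
Trained networks look in a picture, given as the dict that the camera call returned (one of the last four; its "shot" number tells which), for a name from the list of things; names that differ only in an ending like _2 or _b are one class to them, and where a whole thing is asked for, a point or a joint stands for the part that bears it (a point fixed in the world has none). Each returns a list of dicts, best first, with "confidence" (0 to 1); they miss things now and then, are a little off and sometimes report something else, mostly with a low value. They report only what shows in the picture. A call takes as long as a camera call. They do not tell look-alikes from the thing itself.
- regions_of(picture, label): "region" (384x512 bool, what is visible of it).
- pinpoint(picture, label): "position" ([x, y, z] in m, in world coordinates, good to about 4 mm: a listed point, or the origin of a listed thing).
The state is a dict: "time": time; "q": joint angles; "qd": joint speeds; "joint_efforts": joint torques, N m; "ee_pos": TCP position; "tcp_rot": TCP orientation; "wrist_force": force on the tool from outside, world axes, zero at the start; "torque": the same for the moment, N m; "opening": finger opening in m.
Only numpy, scipy, OpenCV 4.12 (cv2) and the standard library are available. Lean on these libraries where they do the work, as an engineer would, in place of code of your own. Each camera call takes 0.05 s, during which the arm holds its last target. There are 200 camera calls.

TASK

Turn the utensil carousel, pushing at the handles on its rim, until the empty side with the red mark faces the yellow pointer on its stand, then hang the loose red tub on that side: tilt it front-up so that its steel lip goes through the slot and up behind the plate, and rotate it down until it hangs level, fully seated. Let go of it and leave the other hung tubs and the things on the counter alone.

Things in the scene. Friction and masses are not known exactly. Their poses are not given: they have to be found in the camera images.
- stand: fixed carousel stand; origin on the turning axis at counter level. Its yellow pointer lies on the counter along its own -x, 100 to 200 mm from the axis, and shows the front; it points to the robot's side, -x of the world, within 17 degrees. The black disc on it is 300 mm across, top 28 mm above the counter. The aluminium tower in the middle is 90 mm square, 160 mm tall
- carousel (a joint): angle of disc and tower on the stand, rad, counter-clockwise from above; 0 (or a whole turn) when the empty red-marked side faces the pointer. Turns both ways without stop within 1.9 turns; starts at least 69 degrees off. Turning takes about 0.4 N m (3 N at a rim handle); it stops almost at once when no longer pushed
- rim_handle (a point): half-way up one of four alike upright steel rim handles: round, 18 mm across, 28 to 120 mm above the counter, 138 mm from the axis, each 45 degrees between two sides of the tower. This one is 45 degrees clockwise (from above) of the red mark; the others follow every 90 degrees
- red_mark (a point): outer end of the red stripe on the disc below the empty side, 145 mm from the axis, 28 mm above the counter (a red patch is on the tower's top at that side too). Axes as groove
- groove (a point): middle of the lower edge of the slot in the tower's empty side, in its outer face: 45 mm from the axis, 105 mm above the counter. x points into the tower to the axis, y along the face, z up. Slot 22 mm high (to 127 mm), as wide as the face. Face plates above and below it are 4 mm thick; the upper reaches 160 mm; behind them it is hollow, 34 mm deep from the face, up to 156 mm
- tub_mid (a point): middle of the loose red tub (30 mm over its underside), upright on the counter at first. Open on top; 85 mm long (x), 62 wide (y), 60 tall, walls 3 mm, 0.17 to 0.34 kg. Front -x, back +x, at first turned away from the robot, +x of the world, within 25 degrees. A black pad at the foot of the back stands 5 mm out. Grip it across its sides; the back is 42.5 mm from the middle
- lip_tip (a point): middle of the upper edge of the steel lip on the tub's back: 56.5 mm behind (+x) and 52 mm above tub_mid. Neck 40 mm wide, 4 thick, underside 56 mm over the tub's underside, 16 mm long; at its end the lip, 4 thick, rises 26 mm from the neck's underside. Taller than the slot: it passes only tilted, best 40 degrees front-up. Hung: lip tip 26 mm above, 6 mm inside groove; neck rests on the plate
- tub_blue: blue tub, like the red one, fixed with its utensils on another side of the carousel; reaches 138 mm from the axis, from 49 mm to 109 mm above the counter, its utensils to 152 mm; origin at its underside. Not to be pushed
- tub_green: green tub, like the red one, fixed with its utensils on another side of the carousel; reaches 138 mm from the axis, from 49 mm to 109 mm above the counter, its utensils to 152 mm; origin at its underside. Not to be pushed
- tub_yellow: yellow tub, like the red one, fixed with its utensils on another side of the carousel; reaches 138 mm from the axis, from 49 mm to 109 mm above the counter, its utensils to 152 mm; origin at its underside. Not to be pushed
- soy_bottle: amber glass bottle, red cap, 60 mm across, 170 mm tall; bystander, origin at its underside
- squeeze_bottle: orange squeeze bottle, 60 mm across, 162 mm tall; bystander, origin at its underside
- spice_jar: glass jar with green lid, 60 mm across, 95 mm tall; bystander, origin at its underside
- white_bowl: white bowl, 130 mm across, 50 mm tall; bystander, origin at its underside
- bowl_stack: stack of four black bowls, 136 mm across, 144 mm tall; bystander, origin at its underside
- spatula: spatula lying flat, 240 mm long; bystander, origin at its underside
- mug: blue mug, 80 mm across, 90 mm tall; bystander, origin at its underside
Mind the look-alikes: they are no part of the job. What is meant by the part that bears tub_mid is not purple, and is the smaller of those in its own colour.

How it is judged (in metres and radians):
On the way, in this order (a step that is already met when the one before it is completed fails the run):
1. the empty red-marked side faces the pointer and the carousel is at rest, the red tub still standing on the counter (x of red_mark in the frame of stand below -0.1 m and y of red_mark in the frame of stand between -0.022 and 0.022 m and velocity of joint carousel between -0.1 and 0.1 rad/s and height (world z) of tub_mid below 0.045 m), for 0.3 s.
2. the red tub's lip is behind the upper plate, its neck on the lower plate, the tub level (x of lip_tip in the frame of groove between 0.003 and 0.016 m and y of lip_tip in the frame of groove between -0.018 and 0.018 m and z of lip_tip in the frame of groove between 0.0235 and 0.0305 m and angle between tub_mid's own z axis and vertical below 0.14 rad and angle between the x axis of tub_mid and the x axis of groove, either way round below 0.16 rad), for 0.3 s.
At the end, for the whole second after the job is handed in: carousel at rest, red mark within 22 mm sideways (9 degrees) of the pointer; red tub hung there: lip tip 3 to 16 mm inside the outer face, 23.5 to 30.5 mm over the lower plate's edge, within 18 mm of the face's middle; tub within 8 degrees of level, 9 of square (all of step 2 and x of red_mark in the frame of stand below -0.1 m and y of red_mark in the frame of stand between -0.022 and 0.022 m and velocity of joint carousel between -0.1 and 0.1 rad/s); the robot touches nothing.
It fails at once if a blue, green or yellow tub on the carousel is pushed with more than 5 N (contact force between any of the fingers, the arm and tub_blue above 5 N or contact force between any of the fingers, the arm and tub_green above 5 N or contact force between any of the fingers, the arm and tub_yellow above 5 N).
It fails at once if a bystander on the counter is moved by more than 30 mm (distance of any of soy_bottle, squeeze_bottle, spice_jar, white_bowl, bowl_stack, spatula, mug from where it was at the start of the episode above 0.03 m).
It also fails if it takes over 72 s, if anything falls off the work surface, if the arm or the gripper's body presses on something with over 40 N, if the wrist force passes 120 N, or if a joint passes its speed limit or range.

## Working session

There is one attempt and no reset: what is moved stays moved. The work goes in short steps, Python scripts to look and compute and a shell command to move; the robot and the scene stay as the last step left them, time stands still between calls to the robot, and variables do not carry over. Pictures are saved under pics/ and viewed, about 8 in all and at most 12, crops included, and the job is handed in when it is done.

```bash
mkdir -p pics
cat > h.py <<'E'
from workcell import *
import numpy as np, cv2
def save(c,n): cv2.imwrite('pics/'+n,c['img'][:,:,::-1])
E
python3 - <<'E'
from h import *
o=get_obs(); print({k:np.round(v,3).tolist() for k,v in o.items()})
ims=[]
for n in('scene','top'):
    c=camera(n); ims.append(c['img'])
    for l in['stand','red_mark','groove','rim_handle','tub_mid','lip_tip','tub_blue','tub_green','tub_yellow','soy_bottle','squeeze_bottle','spice_jar','white_bowl','bowl_stack','spatula','mug']:
        print(n,l,[(np.round(d['position'],3).tolist(),round(d['confidence'],2)) for d in pinpoint(c,l)][:4])
cv2.imwrite('pics/a.png',np.vstack(ims)[:,:,::-1][:, :])
cv2.imwrite('pics/a1.png',ims[0][:,:,::-1]);cv2.imwrite('pics/a2.png',ims[1][:,:,::-1])
E
```

```text
{'time': 0.0, 'q': [-72.307, 5.01, 10.036, 95.099, 0.0, 90.0], 'qd': [0.019, 0.034, 0.021, -0.005, 0.005, 0.034], 'joint_efforts': [0.0, -52.039, 46.479, 0.017, -0.0, -0.0], 'ee_pos': [0.167, -0.524, 0.231], 'tcp_rot': [-179.926, -0.0, 17.693], 'wrist_force': [-0.211, -0.301, -1.136], 'torque': [0.017, 0.021, -0.03], 'opening': 0.086}
scene stand [([0.578, 0.14, -0.0], 0.78)]
scene red_mark [([0.715, 0.178, 0.03], 0.56)]
scene groove [([0.619, 0.148, 0.11], 0.84), ([0.638, -0.462, 0.002], 0.73)]
scene rim_handle [([0.692, 0.071, 0.077], 0.76), ([0.478, 0.114, 0.048], 0.23)]
scene tub_mid [([0.502, -0.303, 0.028], 0.92), ([0.436, -0.177, 0.025], 0.85), ([0.347, -0.371, 0.046], 0.76)]
scene lip_tip [([0.31, -0.299, 0.117], 0.89), ([0.561, -0.304, 0.08], 0.62), ([0.574, 0.14, 0.003], 0.4), ([0.507, -0.304, 0.029], 0.36)]
scene tub_blue [([0.55, 0.236, 0.05], 0.98)]
scene tub_green [([0.478, 0.113, 0.053], 0.74)]
scene tub_yellow [([0.598, 0.05, 0.049], 0.62)]
scene soy_bottle [([0.795, -0.055, -0.0], 0.67), ([0.7, 0.392, -0.005], 0.19)]
scene squeeze_bottle [([0.796, 0.114, -0.001], 0.6
[... 543 characters left out ...]
, 0.58), ([0.796, 0.113, -0.002], 0.25)]
top lip_tip [([0.383, -0.189, 0.081], 0.76), ([0.311, -0.311, 0.118], 0.6), ([0.561, -0.298, 0.083], 0.59)]
top tub_blue [([0.548, 0.23, 0.048], 0.68), ([0.562, -0.297, 0.083], 0.63)]
top tub_green [([0.479, 0.114, 0.046], 0.86)]
top tub_yellow [([0.595, 0.045, 0.05], 0.66), ([0.618, 0.15, 0.104], 0.5), ([0.576, 0.143, -0.0], 0.36)]
top soy_bottle [([0.796, -0.052, 0.004], 0.68)]
top squeeze_bottle [([0.796, 0.113, 0.002], 0.74)]
top spice_jar [([0.706, -0.219, -0.0], 0.71)]
top white_bowl [([0.642, -0.461, 0.003], 0.65)]
top bowl_stack [([0.519, 0.441, -0.003], 0.75)]
top spatula [([0.272, 0.348, -0.003], 0.63)]
top mug [([0.698, 0.394, -0.0], 0.87)]
```

View pics/a1.png

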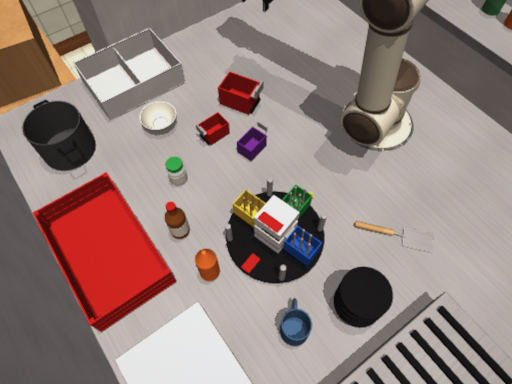

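View pics/a2.png

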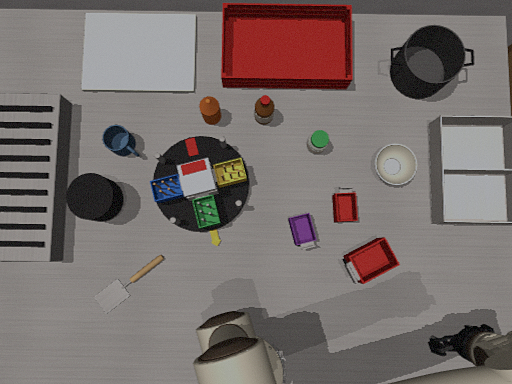

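```bash
cat > fit.py <<'E'
from h import *
from scipy.optimize import least_squares
c=camera('top'); im=c['img'].astype(int); T=np.array(c['cam_to_world'])
def toworld(u,v,z):
    d=T[:3,:3]@np.array([(u-c['cx'])/c['fx'],(v-c['cy'])/c['fy'],1]); return T[:3,3]+d*(z-T[2,3])/d[2]
def fit():
    obs={'red_mark':(0,.145),'groove':(0,.045),'rim_handle':(-45,.138),'tub_green':(None,.0955),'tub_blue':(90,.0955),'tub_yellow':(-90,.0955)}
    obs['tub_green']=(180,.0955); P=[]
    for cam in ('top','scene'):
        k=camera(cam)
        for l in obs:
            for d in pinpoint(k,l)[:2]:
                if d['confidence']>.5 and np.hypot(d['position'][0]-.577,d['position'][1]-.141)<.19: P.append((l,d['position'][:2]))
    def pred(p,l):
        a=p[2]+np.radians(obs[l][0]); r=obs[l][1]; return p[:2]+r*np.array([np.cos(a),np.sin(a)])
    best=None
    for a0 in np.radians(range(0,360,45)):
        s=least_squares(lambda p:np.concatenate([pred(p,l)-q for l,q in P]),[.577,.141,a0],loss='soft_l1',f_scale=.006)
        if best is None or s.cost<best.cost: best=s
    print('center',best.x[:2].round(4),'mark deg',np.degrees(best.x[2]).round(1)); print([(l,(1000*(pred(best.x,l)-q)).round()) for l,q in P]); return best.x
if __name__=='__main__':
    p=fit()
    v,u=np.where((im[:,:,0]>150)&(im[:,:,1]>130)&(im[:,:,2]<80)); 
    W=np.array([toworld(a,b,0.003) for a,b in zip(u,v)]); r=np.hypot(*(W[:,:2]-p[:2]).T)
    m=(r>.14)&(r<.215)&(W[:,0]<.5); w=W[m,:2].mean(0)-p[:2]; print(m.sum(),r[m].min(),r[m].max(),'pointer',np.degrees(np.arctan2(w[1],w[0])))
E
python3 fit.py
python3 -m pendant '[[60,[50,50,40],[0,0,0]],[60,[150,150,40],[0,0,-8]],[60,[200,200,40],[0,0,-15]],[60,[250,250,40],[0,0,-20]],[60,[250,250,40],[0,0,-20]]]'; python3 -c "
from workcell import *
print(get_obs()['q'])"
```

```text
center [0.5719 0.1388] mark deg 16.0
[('red_mark', array([2., 2.])), ('groove', array([-4.,  2.])), ('rim_handle', array([-3., -0.])), ('tub_green', array([-0., -0.])), ('tub_blue', array([-1.,  3.])), ('tub_yellow', array([2., 3.])), ('red_mark', array([-2.,  1.])), ('groove', array([-2.,  1.])), ('rim_handle', array([ 144., -159.])), ('tub_green', array([1., 3.])), ('tub_blue', array([ 0., -2.])), ('tub_yellow', array([ 0., -5.]))]
95 0.14987856551010337 0.1969537338686929 pointer -164.82566901634448
time: 3.08
ee_pos: [0.3834, -0.3073, 0.2706]
tcp_rot: [180.0, -0.0, -2.4]
wrist_force: [1.0, -0.6, 0.4]
opening: 0.0513
[-3.87091734e+01 -2.04496269e+00  7.31871544e+00  9.93214851e+01
 -1.34272870e-03  1.43683070e+02]
```

```bash
python3 -c "
from workcell import *
print(tcp_to_grasp)"
python3 -m pendant '[[60,[5,35,0],[0,0,10]],[60,[9,70,0],[0,0,20]],[60,[13,105,0],[0,0,30]],[60,[17,140,0],[0,0,40]],[60,[22,175,0],[0,0,50]],[60,[26,210,0],[0,0,60]],[60,[31,245,0],[0,0,70]],[60,[36,280,0],[0,0,80]],[60,[41,315,0],[0,0,90]],[60,[46,350,0],[0,0,100]],[60,[51,385,0],[0,0,110]],[60,[56,420,0],[0,0,120]],[60,[60,455,0],[0,0,130]],[60,[64,490,0],[0,0,140]],[60,[68,513,0],[0,0,150]],[60,[68,513,0],[0,0,153.4]],[60,[68,513,-40],[0,0,153.4]],[60,[68,513,-80],[0,0,153.4]],[60,[68,513,-80],[0,0,153.4]]]' 20
python3 - <<'E'
from h import *
c=camera('scene');cv2.imwrite('pics/b.png',cv2.resize(c['img'][150:330,190:390,::-1],(800,720))[:600])
E
```

```text
0.0187
time: 5.45
ee_pos: [0.45, 0.2051, 0.1881]
tcp_rot: [-179.8, -0.2, 151.0]
wrist_force: [-0.0, 0.4, -0.3]
opening: 0.0512
```

View pics/b.png

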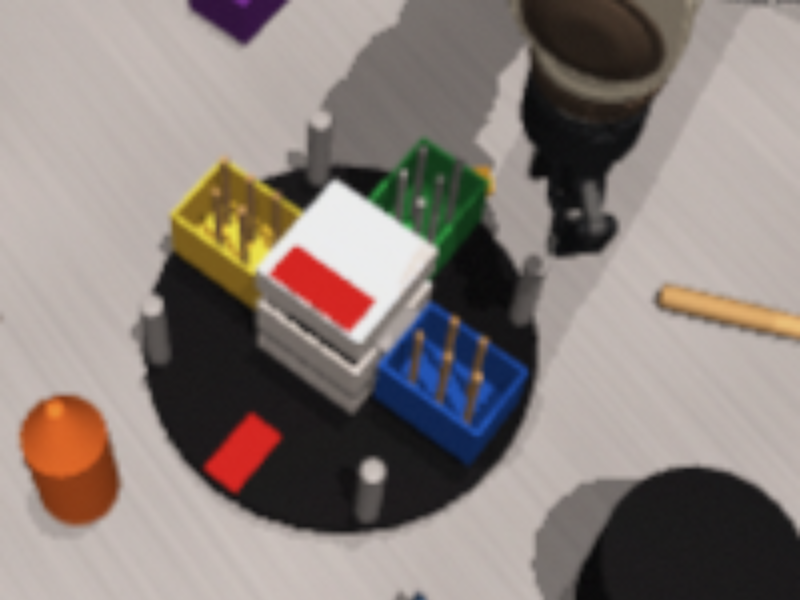

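```bash
python3 -m pendant '[[60,[2,1,-30],[0,0,0]],[60,[2,1,-60],[0,0,0]],[60,[2,1,-90],[0,0,0]],[60,[2,1,-105],[0,0,0]],[60,[2,1,-105],[0,0,0]],[0,[2,1,-105],[0,0,0]],[0,[2,1,-105],[0,0,0]],[0,[2,1,-105],[0,0,0]],[0,[2,1,-105],[0,0,0]]]' 20
python3 - <<'E'
from h import *
o=get_obs();p=np.array(o['ee_pos'][:2])
c=np.array([.572,.139]);d=p-c;a0=np.degrees(np.arctan2(d[1],d[0]));print(a0,np.hypot(*d))
for t in range(0,181,5):
    a=np.radians(a0+t);q=c+.138*np.array([np.cos(a),np.sin(a)])-p;print(t,(1000*q).round().astype(int).tolist(),end='; ')
E
```

```text
time: 6.62
ee_pos: [0.4536, 0.2069, 0.087]
tcp_rot: [179.9, -0.0, 151.0]
wrist_force: [-0.6, 0.7, 7.1]
opening: 0.0177
150.14256195229981 0.1364695583297912
0 [-1, 1]; 5 [-7, -10]; 10 [-11, -21]; 15 [-15, -33]; 20 [-18, -44]; 25 [-19, -56]; 30 [-20, -68]; 35 [-19, -80]; 40 [-17, -92]; 45 [-15, -104]; 50 [-11, -115]; 55 [-7, -127]; 60 [-1, -137]; 65 [6, -147]; 70 [13, -157]; 75 [21, -166]; 80 [30, -174]; 85 [39, -181]; 90 [50, -188]; 95 [60, -193]; 100 [71, -198]; 105 [83, -201]; 110 [95, -204]; 115 [107, -205]; 120 [119, -206]; 125 [131, -205]; 130 [143, -204]; 135 [154, -201]; 140 [166, -198]; 145 [177, -193]; 150 [188, -187]; 155 [198, -181]; 160 [207, -173]; 165 [216, -165]; 170 [224, -156]; 175 [232, -147]; 180 [238, -137];
```

```bash
python3 -m pendant '[[0,[-7,-10,0],[0,0,5]],[0,[-11,-21,0],[0,0,10]],[0,[-15,-33,0],[0,0,15]],[0,[-18,-44,0],[0,0,20]],[0,[-19,-56,0],[0,0,25]],[0,[-20,-68,0],[0,0,30]],[0,[-19,-80,0],[0,0,35]],[0,[-17,-92,0],[0,0,40]],[0,[-15,-104,0],[0,0,45]],[0,[-11,-115,0],[0,0,50]],[0,[-7,-127,0],[0,0,55]],[0,[-1,-137,0],[0,0,60]],[0,[6,-147,0],[0,0,65]],[0,[13,-157,0],[0,0,70]],[0,[21,-166,0],[0,0,75]],[0,[30,-174,0],[0,0,80]],[0,[39,-181,0],[0,0,85]],[0,[50,-188,0],[0,0,90]],[0,[50,-188,0],[0,0,90]]]'
python3 - <<'E'
from h import *
o=get_obs();p=np.array(o['ee_pos'][:2])
c=np.array([.572,.139]);d=p-c;a0=np.degrees(np.arctan2(d[1],d[0]));print(a0,np.hypot(*d),o['q'])
for t in range(0,96,5):
    a=np.radians(a0+t);q=c+.138*np.array([np.cos(a),np.sin(a)])-p;print(t,(1000*q).round().astype(int).tolist(),end='; ')
E
```

```text
time: 9.0
ee_pos: [0.5051, 0.0197, 0.0871]
tcp_rot: [180.0, 0.2, -118.9]
wrist_force: [7.1, 7.2, -4.7]
opening: 0.017
-119.2675389957863 0.13675000605950713 [  2.14641313  -1.49680627 -12.49396867  78.95717001   0.15550552
 -58.96655595]
0 [-1, -1]; 5 [10, -7]; 10 [21, -11]; 15 [33, -14]; 20 [45, -17]; 25 [57, -18]; 30 [69, -19]; 35 [81, -18]; 40 [93, -16]; 45 [104, -14]; 50 [116, -10]; 55 [127, -5]; 60 [137, 1]; 65 [147, 7]; 70 [157, 15]; 75 [166, 23]; 80 [174, 32]; 85 [181, 42]; 90 [187, 52]; 95 [193, 63];
```

```bash
python3 -m pendant '[[0,[10,-6,0],[0,0,5]],[0,[21,-10,0],[0,0,10]],[0,[33,-13,0],[0,0,15]],[0,[45,-16,0],[0,0,20]],[0,[57,-17,0],[0,0,25]],[0,[69,-18,0],[0,0,30]],[0,[81,-17,0],[0,0,35]],[0,[93,-15,0],[0,0,40]],[0,[104,-13,0],[0,0,45]],[0,[116,-9,0],[0,0,50]],[0,[127,-4,0],[0,0,55]],[0,[137,2,0],[0,0,60]],[0,[147,8,0],[0,0,65]],[0,[157,15,0],[0,0,70]],[0,[166,23,0],[0,0,75]],[0,[174,32,0],[0,0,80]],[0,[181,42,0],[0,0,85]],[0,[186,50,0],[0,0,89]],[0,[186,50,0],[0,0,89]],[0,[186,50,0],[0,0,89]]]'
sed -i 's/^c=camera.*$/c=camera("top"); im=c["img"].astype(int); T=np.array(c["cam_to_world"])/' fit.py; python3 fit.py
```

```text
time: 11.5
ee_pos: [0.6928, 0.0691, 0.0872]
tcp_rot: [180.0, -0.0, -29.9]
wrist_force: [8.5, -3.0, -4.1]
opening: 0.0171
center [0.5721 0.1393] mark deg 194.7
[('groove', array([-2., -1.])), ('rim_handle', array([-3., -2.])), ('tub_green', array([-1.,  0.])), ('tub_yellow', array([-1.,  4.])), ('red_mark', array([-1., -1.])), ('groove', array([-3., -1.])), ('rim_handle', array([-0., -0.])), ('tub_blue', array([ 2., -1.])), ('tub_yellow', array([ 2., -7.])), ('tub_yellow', array([94., 19.]))]fit.py:25: RuntimeWarning: Mean of empty slice.
  m=(r>.14)&(r<.215)&(W[:,0]<.5); w=W[m,:2].mean(0)-p[:2]; print(m.sum(),r[m].min(),r[m].max(),'pointer',np.degrees(np.arctan2(w[1],w[0])))
  ret = um.true_divide(
Traceback (most recent call last):
  File "fit.py", line 25, in <module>
    m=(r>.14)&(r<.215)&(W[:,0]<.5); w=W[m,:2].mean(0)-p[:2]; print(m.sum(),r[m].min(),r[m].max(),'pointer',np.degrees(np.arctan2(w[1],w[0])))
                                                                           ~~~~~~~~^^
ValueError: zero-size array to reduction operation minimum which has no identity
```

```bash
python3 -m pendant '[[55,[0,0,0],[0,0,0]],[55,[0,0,0],[0,0,0]],[55,[0,0,40],[0,0,0]],[55,[0,0,90],[0,0,0]],[55,[0,0,140],[0,0,0]],[55,[-5,-5,180],[0,0,-10]],[55,[-10,-25,180],[0,0,-20]],[55,[-20,-50,180],[0,0,-30]]]'
cat > plan.py <<'E'
import numpy as np, heapq
O=np.array([[0,-77,4,0],[0,22,4,55],[0,51,45,55],[34,-77,45,55]],float)
B=np.array([[-42.5,-30,42.5,30],[42.5,-30,47.5,-18],[42.5,26,58.5,30],[54.5,26,58.5,52]],float)
def per(r,s=1.0):
    x=np.arange(r[0],r[2]+.1,s);z=np.arange(r[1],r[3]+.1,s)
    return np.vstack([np.c_[x,0*x+r[1]],np.c_[x,0*x+r[3]],np.c_[0*z+r[0],z],np.c_[0*z+r[2],z]])
def sdf(p,R):
    d=[]
    for r in R:
        q=np.abs(p-[(r[0]+r[2])/2,(r[1]+r[3])/2])-[(r[2]-r[0])/2,(r[3]-r[1])/2]
        d.append(np.hypot(*np.maximum(q,0).T)+np.minimum(q.max(1),0))
    return np.min(d,0)
bp=np.vstack([per(r,2) for r in B]); op=np.vstack([per(r,2) for r in O])
def clear(X,Z,t):   # lip tip X,Z in groove frame
    c,s=np.cos(np.radians(t)),np.sin(np.radians(t)); R=np.array([[c,s],[-s,c]])
    m=np.array([X,Z])-R@[56.5,52]
    return min(sdf(bp@R.T+m,O).min(),sdf((op-m)@R,B).min())
if __name__=='__main__':
    xs=np.arange(-14,31,1.);zs=np.arange(2,40,1.);ts=np.arange(0,51,2.5)
    C=np.array([[[clear(x,z,t) for t in ts] for z in zs] for x in xs])
    ix=lambda x,z,t:(int(x+14),int(z-2),int(t/2.5))
    for t in ts: # max clearance with tip inside
        i=np.unravel_index(C[18:,:,int(t/2.5)].argmax(),C[18:,:,0].shape);print(t,xs[i[0]+18],zs[i[1]],C[18:,:,int(t/2.5)].max().round(1))
    goal=ix(6,27,0); starts=ix(-14,14,40)
    D={starts:0};P={};h=[(0,starts)]
    while h:
        d,n=heapq.heappop(h)
        if n==goal: break
        if d>D[n]: continue
        for a in(-1,0,1):
            for b in(-1,0,1):
                for e in(-1,0,1):
                    k=(n[0]+a,n[1]+b,n[2]+e)
                    if k==n or min(k)<0 or k[0]>=len(xs) or k[1]>=len(zs) or k[2]>=len(ts): continue
                    if C[k]<.2: continue
                    w=d+np.sqrt(a*a+b*b+e*e)*(.3+20*np.exp(-C[k]/.8))
                    if w<D.get(k,1e9): D[k]=w;P[k]=n;heapq.heappush(h,(w,k))
    path=[n]
    while n in P: n=P[n];path.append(n)
    for k in path[::-1]: print((xs[k[0]],zs[k[1]],ts[k[2]]),C[k].round(1))
E
python3 plan.py
python3 - <<'E'
from h import *
o=get_obs();c=camera('wrist');print(np.round(c['T_tool_cam'],3));print(o['ee_pos'],o['tcp_rot'],o['q'])
t=camera('top')
for l in('tub_mid','lip_tip','red_mark'):
  print(l,[(np.round(d['position'],3).tolist(),round(d['confidence'],2)) for d in pinpoint(t,l)][:5])
E
```

```text
time: 13.25
ee_pos: [0.6728, 0.019, 0.2676]
tcp_rot: [-180.0, -0.0, -60.2]
wrist_force: [-0.2, -0.8, 0.2]
opening: 0.0467
0.0 7.0 27.0 1.0
2.5 9.0 29.0 2.7
5.0 11.0 30.0 4.1
7.5 13.0 31.0 5.1
10.0 14.0 33.0 5.9
12.5 15.0 33.0 6.4
15.0 16.0 32.0 6.8
17.5 17.0 32.0 7.4
20.0 18.0 31.0 7.4
22.5 19.0 30.0 7.3
25.0 18.0 30.0 7.1
27.5 21.0 28.0 6.7
30.0 19.0 29.0 6.4
32.5 20.0 28.0 6.2
35.0 21.0 27.0 5.9
37.5 19.0 28.0 5.7
40.0 19.0 27.0 5.8
42.5 18.0 26.0 5.5
45.0 19.0 26.0 5.7
47.5 19.0 25.0 5.9
50.0 4.0 14.0 6.2
(np.float64(-14.0), np.float64(14.0), np.float64(40.0)) 15.5
(np.float64(-13.0), np.float64(14.0), np.float64(40.0)) 14.8
(np.float64(-12.0), np.float64(14.0), np.float64(40.0)) 14.0
(np.float64(-11.0), np.float64(14.0), np.float64(40.0)) 13.3
(np.float64(-10.0), np.float64(14.0), np.float64(40.0)) 12.6
(np.float64(-9.0), np.float64(14.0), np.float64(40.0)) 11.9
(np.float64(-8.0), np.float64(14.0), np.float64(40.0)) 11.3
(np.float64(-7.0), np.float64(14.0), np.float64(40.0)) 10.6
(np.float64(-6.0), np.float64(14.0), np.float64(40.0)) 10.0
(np.float64(-5.0), np.float64(14.0), np.f
[... 902 characters left out ...]
4(7.0), np.float64(23.0), np.float64(22.5)) 0.3
[[-0.001 -0.966 -0.259  0.067]
 [ 1.    -0.001 -0.001 -0.   ]
 [ 0.    -0.259  0.966 -0.144]
 [ 0.     0.     0.     1.   ]]
[0.67275858 0.01899571 0.26758146] [-1.79979442e+02 -3.35481776e-02 -6.01902476e+01] [ 1.62575838e+00  2.48536975e+01  3.82931073e+01  1.03405445e+02
 -1.98611093e-02 -1.18184006e+02]
tub_mid [([0.437, -0.17, 0.035], 0.95), ([0.344, -0.378, 0.044], 0.93), ([0.507, -0.305, 0.031], 0.91), ([0.796, -0.053, 0.006], 0.53)]
lip_tip [([0.311, -0.308, 0.115], 0.96), ([0.381, -0.191, 0.08], 0.78), ([0.562, -0.299, 0.084], 0.73)]
red_mark [([0.432, 0.104, 0.025], 0.82), ([0.664, 0.163, 0.048], 0.45), ([0.504, -0.304, 0.031], 0.38)]
```

```bash
sed -i 's/goal=ix(6,27,0)/goal=ix(7,27,0)/; s/20\*np.exp(-C\[k\]\/.8)/60*np.exp(-C[k]\/.8)/; s/for t in ts: #/for t in []: #/; s/print((xs/print(*(xs/' plan.py; python3 plan.py | tail -60
python3 -m pendant '[[100,[-18,-27,0],[0,0,-10]],[100,[-36,-54,0],[0,0,-20]],[100,[-54,-81,0],[0,0,-30]],[100,[-72,-108,0],[0,0,-40]],[100,[-90,-135,0],[0,0,-50]],[100,[-107,-163,0],[0,0,-60]],[100,[-124,-190,0],[0,0,-70]],[100,[-142,-217,0],[0,0,-80]],[100,[-160,-244,-10],[0,0,-90]],[100,[-178,-271,-20],[0,0,-100]],[100,[-196,-298,-30],[0,0,-110]],[100,[-213,-325,-40],[0,0,-115.8]],[100,[-213,-325,-60],[0,0,-115.8]],[100,[-213,-325,-60],[0,0,-115.8]]]'
```

```text
-14.0 14.0 40.0 15.5
-13.0 14.0 42.5 14.8
-12.0 14.0 45.0 14.2
-11.0 14.0 47.5 13.5
-10.0 14.0 50.0 12.8
-9.0 14.0 50.0 12.0
-8.0 14.0 50.0 11.3
-7.0 14.0 50.0 10.5
-6.0 14.0 50.0 9.7
-5.0 14.0 50.0 9.0
-4.0 14.0 50.0 8.4
-3.0 14.0 50.0 7.8
-2.0 14.0 50.0 7.3
-1.0 14.0 50.0 6.9
0.0 14.0 50.0 6.6
1.0 14.0 50.0 6.5
2.0 14.0 50.0 6.5
3.0 14.0 50.0 6.5
4.0 14.0 50.0 6.2
5.0 14.0 50.0 5.5
6.0 15.0 50.0 5.5
7.0 15.0 50.0 5.0
8.0 16.0 50.0 5.1
9.0 17.0 50.0 5.0
10.0 18.0 50.0 4.9
11.0 19.0 50.0 4.8
12.0 19.0 50.0 4.8
13.0 20.0 50.0 5.0
14.0 21.0 50.0 5.1
15.0 22.0 50.0 5.1
16.0 23.0 50.0 4.9
17.0 24.0 47.5 5.0
18.0 25.0 45.0 5.2
18.0 26.0 42.5 5.5
18.0 27.0 40.0 5.5
18.0 28.0 37.5 5.5
18.0 28.0 35.0 5.6
18.0 29.0 32.5 6.0
18.0 29.0 30.0 6.1
18.0 30.0 27.5 6.6
18.0 30.0 25.0 7.1
18.0 30.0 22.5 7.1
17.0 30.0 20.0 6.6
16.0 30.0 17.5 6.2
15.0 30.0 15.0 5.8
14.0 30.0 12.5 5.5
13.0 30.0 10.0 5.1
12.0 30.0 7.5 4.8
11.0 30.0 5.0 4.1
10.0 29.0 5.0 3.4
9.0 29.0 2.5 2.7
8.0 28.0 2.5 1.7
7.0 27.0 0.0 1.0
time: 15.25
ee_pos: [0.4595, -0.3051, 0.206]
tcp_rot: [179.9, -0.1, -175.5]
wrist_force: [-0.0, -1.0, -1.0]
opening: 0.0851
```

Run:
```python
from h import *
o=get_obs();print(o['q'])
c=camera('wrist');save(c,'w.png');from scipy.spatial.transform import Rotation as R
for l in('tub_mid','lip_tip'):
  print(l,[(np.round(d['position'],3).tolist(),round(d['confidence'],2)) for d in pinpoint(c,l)][:5])
```

```text
[-3.35858205e+01  4.89267794e+00  7.16962701e+00  9.24373232e+01
  1.06134970e-02 -3.80972814e+01]
tub_mid [([0.439, -0.172, 0.026], 0.96), ([0.347, -0.38, 0.043], 0.92), ([0.511, -0.306, 0.028], 0.88)]
lip_tip [([0.381, -0.186, 0.082], 0.94), ([0.564, -0.305, 0.086], 0.85)]
```

View pics/w.png

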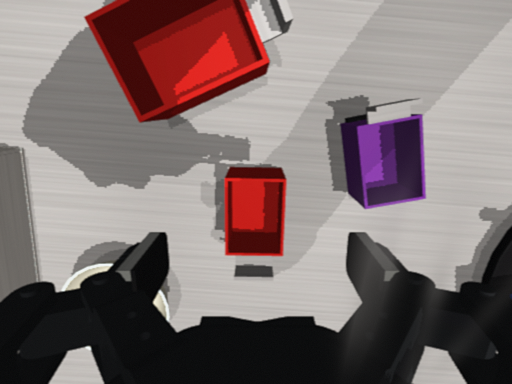

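```bash
python3 -m pendant '[[100,[0,0,-20],[0.7,-9,0]],[100,[2,-2,-40],[1.3,-18,0]],[100,[4,-3,-70],[1.7,-25,0]],[100,[4,-3,-90],[1.7,-25,0]],[100,[20,-2,-124],[1.7,-25,0]],[100,[35,-1,-156],[1.7,-25,0]],[100,[49,0,-186],[1.7,-25,0]],[100,[50,0,-188],[1.7,-25,0]],[100,[50,0,-188],[1.7,-25,0]],[40,[50,0,-188],[1.7,-25,0]],[40,[50,0,-188],[1.7,-25,0]],[40,[50,0,-188],[1.7,-25,0]],[40,[50,0,-188],[1.7,-25,0]]]' 70
python3 - <<'E'
from h import *
c=camera('wrist');save(c,'w2.png')
E
```

```text
time: 17.02
ee_pos: [0.5109, -0.3059, 0.0222]
tcp_rot: [-179.6, 25.2, -175.4]
wrist_force: [-3.2, 0.5, 7.6]
opening: 0.0611
```

View pics/w2.png

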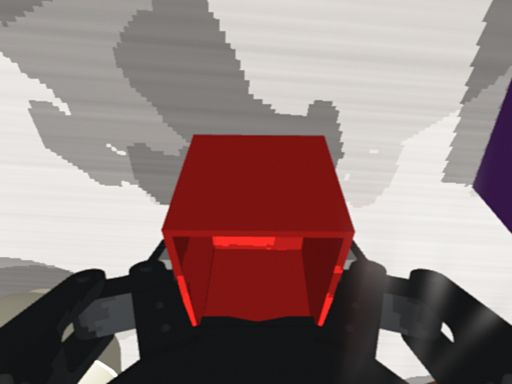

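```bash
cat > tgt.py <<'E'
import sys,os
from h import *
from scipy.spatial.transform import Rotation as R
def pose():
    o=get_obs(); return np.array(o['ee_pos']),R.from_euler('xyz',o['tcp_rot'],degrees=True)
if not os.path.exists('g.npz'):
    p,r=pose(); M=np.array([.507,-.305,.030]); rt=R.from_euler('xyz',[0,0,r.as_euler('xyz',degrees=True)[2]+180],degrees=True)
    np.savez('g.npz',t=r.inv().apply(M-p),q=(r.inv()*rt).as_quat())
g=np.load('g.npz'); gt,gq=g['t'],R.from_quat(g['q'])
G=np.array([.531,.128,.105]); YAW=14.7; off=np.zeros(3)  # off: groove-frame correction added to the targets
if os.path.exists('off.txt'): off=np.loadtxt('off.txt')
RG=R.from_euler('z',YAW,degrees=True)
def tub(): # current believed tub: mid, rot, lip in groove frame
    p,r=pose(); rt=r*gq; m=p+r.apply(gt); L=m+rt.apply([.0565,0,.052]); return m,rt,L,1000*RG.inv().apply(L-G)
def go(x,z,th,y=0):
    rt=R.from_euler('ZY',[YAW,th],degrees=True); L=G+RG.apply(np.array([x,y,z])/1000+off/1000)
    m=L-rt.apply([.0565,0,.052]); r=rt*gq.inv(); pt=m-r.apply(gt); p,r0=pose()
    return (1000*(pt-p)).round(1).tolist(),np.degrees((r*r0.inv()).as_rotvec()).round(1).tolist()
if __name__=='__main__':
    m,rt,L,l=tub(); print('mid',m.round(4),'lip world',L.round(4),'lip groove',l.round(1),'ypr',rt.as_euler('ZYX',degrees=True).round(1))
    for a in sys.argv[1:]: print(a,*go(*map(float,a.split(','))))
E
python3 tgt.py -- 2>/dev/null | head -1; python3 -m pendant '[[40,[0,0,30],[0,0,0]],[40,[0,0,70],[0,0,0]],[40,[0,0,120],[0,0,0]],[40,[0,0,160],[0,0,0]],[40,[0,0,160],[0,0,0]]]'; python3 tgt.py -60,60,0 -60,60,45 -20,14,45; ls
```

```text
mid [ 0.507 -0.305  0.03 ] lip world [ 0.5633 -0.3005  0.082 ] lip groove [ -77.5 -422.6  -23. ] ypr [4.6 0.  0. ]
time: 17.7
ee_pos: [0.5118, -0.307, 0.1867]
tcp_rot: [-179.3, 25.5, -175.3]
wrist_force: [0.2, -0.2, -2.5]
opening: 0.0612
mid [ 0.5079 -0.306   0.1945] lip world [ 0.5639 -0.3013  0.2467] lip groove [ -77.1 -423.6  141.7] ypr [ 4.6 -0.3 -0.3]
-60,60,0 [-89.5, 405.2, -81.5] [0.2, 0.3, 10.1]
-60,60,45 [-115.5, 398.4, -26.7] [-7.4, 44.7, 9.5]
-20,14,45 [-76.8, 408.5, -72.7] [-7.4, 44.7, 9.5]
fit.py
g.npz
h.py
pics
plan.py
tgt.py
```

```bash
python3 -m pendant '[[40,[-15,30,10],[0,0,1]],[40,[-25,70,10],[0,0,2]],[40,[-40,120,10],[0,0,3]],[40,[-55,170,10],[0,0,4]],[40,[-70,220,10],[0,0,5]],[40,[-80,270,10],[0,0,6]],[40,[-95,320,10],[0,0,8]],[40,[-110,365,10],[-1.6,9,9.7]],[40,[-115,390,10],[-3.2,18,9.7]],[40,[-115,398,10],[-4.8,27,9.6]],[40,[-115,398,0],[-6.3,36,9.5]],[40,[-115,398,-10],[-7.4,44.7,9.5]],[40,[-115,398,-10],[-7.4,44.7,9.5]],[40,[-115,398,-10],[-7.4,44.7,9.5]]]'; python3 tgt.py
python3 - <<'E'
from h import *
print(get_obs()['q'])
for n in('scene','top'):
    c=camera(n); 
    if n=='scene': cv2.imwrite('pics/c.png',cv2.resize(c['img'][120:300,200:400,::-1],(800,720))[:600])
    for l in('tub_mid','lip_tip','groove','red_mark'):
        print(n,l,[(np.round(d['position'],3).tolist(),round(d['confidence'],2)) for d in pinpoint(c,l)][:5])
E
```

```text
time: 19.45
ee_pos: [0.3966, 0.0909, 0.1766]
tcp_rot: [-179.6, -19.7, -165.3]
wrist_force: [-0.0, 0.2, -2.7]
opening: 0.061
mid [0.399  0.0928 0.1848] lip world [0.4732 0.1123 0.1817] lip groove [-59.9  -0.6  76.7] ypr [14.7 44.9 -0.1]
[ 13.5045691    4.28405313   0.50541145 105.90415617  -0.85384339
  -1.13428574]
scene tub_mid [([0.4, 0.09, 0.186], 0.91), ([0.344, -0.373, 0.045], 0.86), ([0.437, -0.176, 0.029], 0.74)]
scene lip_tip [([0.308, -0.3, 0.116], 0.83), ([0.473, 0.111, 0.185], 0.77), ([0.383, -0.185, 0.078], 0.57)]
scene groove [([0.531, 0.127, 0.107], 0.57)]
scene red_mark [([0.434, 0.102, 0.027], 0.64)]
top tub_mid [([0.346, -0.376, 0.046], 0.62), ([0.438, -0.175, 0.033], 0.57), ([0.531, 0.13, 0.104], 0.24)]
top lip_tip [([0.383, -0.19, 0.079], 0.9), ([0.312, -0.307, 0.118], 0.69)]
top groove [([0.527, 0.13, 0.108], 0.59)]
top red_mark [([0.433, 0.104, 0.024], 0.65)]
```

View pics/c.png

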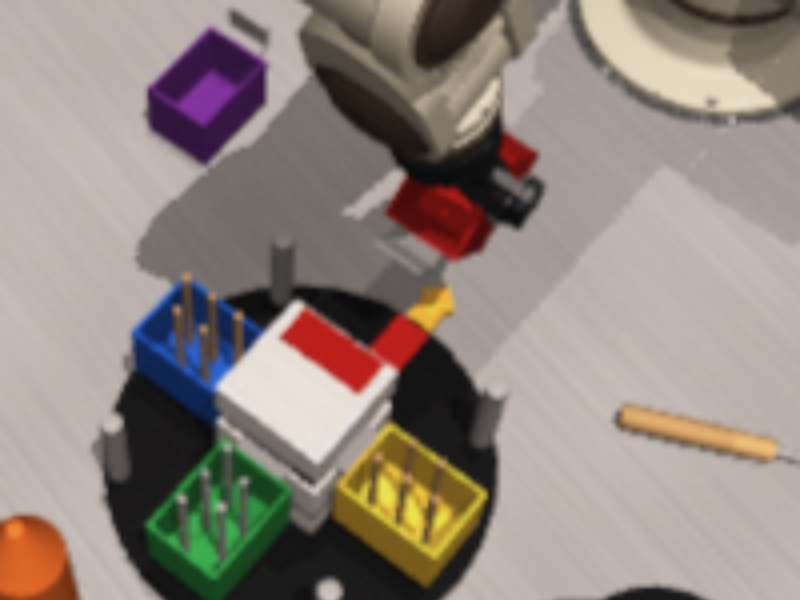

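```bash
python3 tgt.py -25,13,45 -10,13,45
```

```text
mid [0.3992 0.0929 0.1853] lip world [0.4734 0.1124 0.1822] lip groove [-59.7  -0.5  77.2] ypr [14.7 44.9 -0.1]
-25,13,45 [33.4, 9.3, -64.1] [0.0, 0.1, -0.0]
-10,13,45 [48.0, 13.1, -64.1] [0.0, 0.1, -0.0]
```

```bash
python3 -m pendant '[[40,[0,0,-20],[0,0,0]],[40,[0,0,-44],[0,0,0]],[40,[10,3,-64],[0,0,0]],[40,[25,7,-64],[0,0,0]],[40,[40,11,-64],[0,0,0]],[40,[48,13,-64],[0,0,0]],[40,[48,13,-64],[0,0,0]],[40,[48,13,-64],[0,0,0]]]'; python3 tgt.py 4,14,45 8,16,45 12,19,45 15,22,45 18,25,44 18,27,40 18,29,32 18,30,26
python3 - <<'E'
from h import *
c=camera('scene'); cv2.imwrite('pics/d.png',cv2.resize(c['img'][150:250,230:360,::-1],(780,600)))
for l in('tub_mid','lip_tip','groove'):
        print(l,[(np.round(d['position'],3).tolist(),round(d['confidence'],2)) for d in pinpoint(c,l)][:3])
E
```

```text
time: 20.95
ee_pos: [0.4445, 0.1039, 0.113]
tcp_rot: [-179.6, -19.7, -165.3]
wrist_force: [-0.6, -0.6, -3.0]
opening: 0.0611
mid [0.4469 0.1058 0.1213] lip world [0.5211 0.1253 0.1181] lip groove [-10.3  -0.1  13.1] ypr [14.7 44.9 -0.1]
4,14,45 [13.8, 3.7, 0.9] [0.0, 0.1, -0.0]
8,16,45 [17.6, 4.7, 2.9] [0.0, 0.1, -0.0]
12,19,45 [21.5, 5.8, 5.9] [0.0, 0.1, -0.0]
15,22,45 [24.4, 6.5, 8.9] [0.0, 0.1, -0.0]
18,25,44 [27.4, 7.3, 10.5] [0.3, -0.9, -0.0]
18,27,40 [28.0, 7.5, 7.0] [1.3, -4.8, -0.0]
18,29,32 [30.4, 8.1, -1.8] [3.3, -12.5, -0.0]
18,30,26 [33.1, 8.8, -8.7] [4.9, -18.3, -0.0]
tub_mid [([0.344, -0.374, 0.047], 0.71), ([0.448, 0.104, 0.122], 0.59), ([0.437, -0.175, 0.026], 0.53)]
lip_tip [([0.308, -0.306, 0.119], 0.75), ([0.522, 0.12, 0.12], 0.71)]
groove [([0.531, 0.126, 0.107], 0.93)]
```

View pics/d.png

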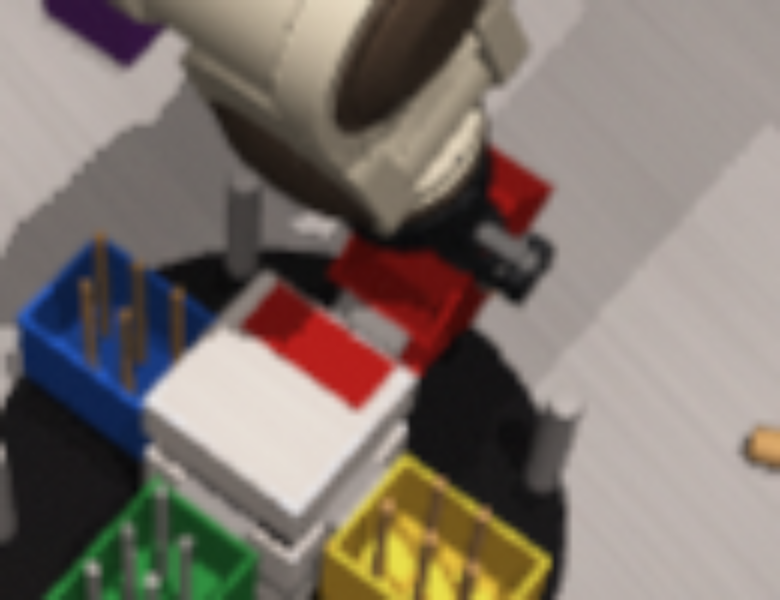

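```bash
python3 -m pendant '[[40,[5,1.3,0.3],[0,0,0]],[40,[10,2.6,0.6],[0,0,0]],[40,[14,3.7,1],[0,0,0]],[40,[17.6,4.7,3],[0,0,0]],[40,[21.5,5.8,6],[0,0,0]],[40,[21.5,5.8,6],[0,0,0]]]'; python3 tgt.py  15,22,45 18,25,44 18,27,40 18,28,36 18,29,32 18,30,26 17,30,20
```

```text
time: 21.9
ee_pos: [0.4664, 0.1099, 0.1195]
tcp_rot: [-179.6, -19.7, -165.3]
wrist_force: [-0.1, -0.1, -2.5]
opening: 0.0615
mid [0.4688 0.1117 0.1277] lip world [0.543  0.1312 0.1247] lip groove [12.5  0.1 19.7] ypr [14.7 44.9 -0.1]
15,22,45 [2.5, 0.6, 2.5] [0.0, 0.1, -0.0]
18,25,44 [5.5, 1.4, 4.1] [0.3, -0.9, -0.0]
18,27,40 [6.1, 1.6, 0.6] [1.3, -4.7, -0.0]
18,28,36 [7.1, 1.8, -3.9] [2.3, -8.6, -0.0]
18,29,32 [8.4, 2.2, -8.3] [3.3, -12.5, -0.0]
18,30,26 [11.1, 2.9, -15.1] [4.8, -18.3, -0.0]
17,30,20 [13.7, 3.5, -22.7] [6.4, -24.1, -0.0]
```

```bash
python3 -m pendant '[[40,[2.5,0.6,2.5],[0,0,0]],[40,[5.5,1.4,4.1],[0.3,-0.9,0]],[40,[6.1,1.6,0.6],[1.3,-4.7,0]],[40,[7.1,1.8,-3.9],[2.3,-8.6,0]],[40,[8.4,2.2,-8.3],[3.3,-12.5,0]],[40,[11.1,2.9,-15.1],[4.8,-18.3,0]],[40,[11.1,2.9,-15.1],[4.8,-18.3,0]]]'; python3 tgt.py 17,30,20 15,30,15 13,30,10 11,30,5 9,29,2.5 8,28.5,0 7,27,0 7,26,0
```

```text
time: 22.78
ee_pos: [0.4762, 0.1124, 0.1047]
tcp_rot: [-179.5, -0.7, -165.3]
wrist_force: [-0.1, -0.4, -2.8]
opening: 0.0614
mid [0.4759 0.1136 0.1134] lip world [0.547  0.1323 0.1354] lip groove [16.6  0.1 30.4] ypr [14.7 25.9 -0.1]
17,30,20 [3.9, 1.0, -7.9] [1.6, -5.7, -0.0]
15,30,15 [5.4, 1.4, -13.8] [2.8, -10.6, -0.0]
13,30,10 [7.5, 1.9, -19.4] [4.1, -15.4, -0.0]
11,30,5 [9.9, 2.6, -24.7] [5.4, -20.2, -0.0]
9,29,2.5 [10.4, 2.7, -28.2] [6.0, -22.6, -0.0]
8,28.5,0 [11.9, 3.1, -31.0] [6.6, -25.1, -0.0]
7,27,0 [10.9, 2.8, -32.5] [6.6, -25.1, -0.0]
7,26,0 [10.9, 2.8, -33.5] [6.6, -25.1, -0.0]
```

```bash
python3 -m pendant '[[40,[3.9,1,-7.9],[1.6,-5.7,0]],[40,[5.4,1.4,-13.8],[2.8,-10.6,0]],[40,[7.5,1.9,-19.4],[4.1,-15.4,0]],[40,[9.9,2.6,-24.7],[5.4,-20.2,0]],[40,[10.4,2.7,-28.2],[6,-22.6,0]],[40,[11.9,3.1,-31],[6.6,-25.1,0]],[40,[11.9,3.1,-31],[6.6,-25.1,0]]]'; python3 tgt.py 8,27,0 7,26,0 7,25,0;  python3 - <<'E'
from h import *
c=camera('scene'); cv2.imwrite('pics/e.png',cv2.resize(c['img'][150:250,230:360,::-1],(780,600)))
for l in('tub_mid','lip_tip','groove'):
        print(l,[(np.round(d['position'],3).tolist(),round(d['confidence'],2)) for d in pinpoint(c,l)][:3])
E
```

```text
time: 23.65
ee_pos: [0.4878, 0.1154, 0.0739]
tcp_rot: [-179.6, 25.2, -165.3]
wrist_force: [-0.2, 0.8, -3.6]
opening: 0.0611
mid [0.4838 0.1156 0.0817] lip world [0.5385 0.13   0.1336] lip groove [ 7.7  0.1 28.6] ypr [14.7  0.1 -0. ]
8,27,0 [0.3, 0.1, -1.7] [0.1, -0.0, -0.0]
7,26,0 [-0.7, -0.2, -2.7] [0.1, -0.0, -0.0]
7,25,0 [-0.7, -0.2, -3.7] [0.1, -0.0, -0.0]
tub_mid [([0.483, 0.112, 0.081], 0.96), ([0.348, -0.377, 0.046], 0.82), ([0.437, -0.172, 0.026], 0.71)]
lip_tip [([0.382, -0.184, 0.077], 0.83), ([0.308, -0.304, 0.118], 0.82), ([0.535, 0.124, 0.136], 0.68)]
groove [([0.533, 0.128, 0.109], 0.98)]
```

View pics/e.png

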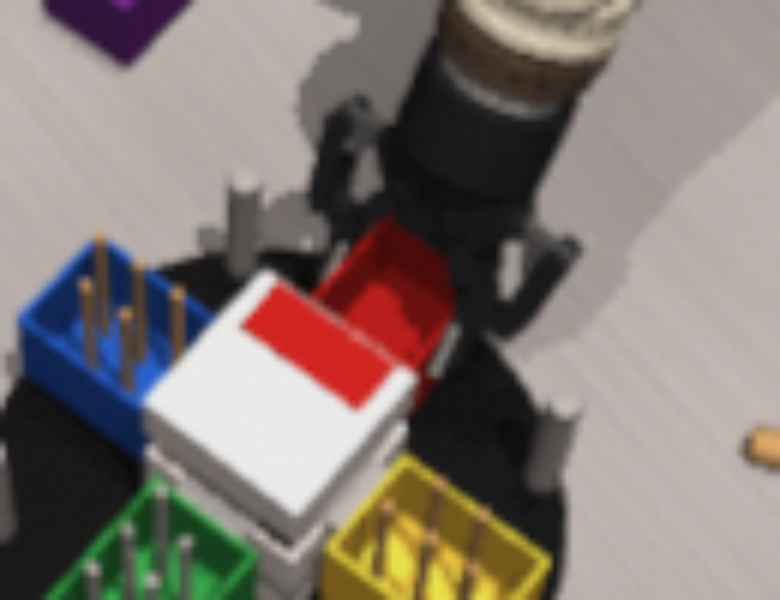

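```bash
python3 -m pendant '[[40,[0,0,-1.5],[0,0,0]],[40,[0,0,-3],[0,0,0]],[40,[0,0,-3],[0,0,0]],[40,[0,0,-3],[0,0,0]]]'; python3 tgt.py
```

```text
time: 24.35
ee_pos: [0.4884, 0.1156, 0.0711]
tcp_rot: [-179.6, 25.2, -165.3]
wrist_force: [2.0, -0.1, -1.9]
opening: 0.0611
mid [0.4844 0.1158 0.0789] lip world [0.5391 0.1302 0.1309] lip groove [ 8.4  0.  25.9] ypr [14.7  0.  -0. ]
```

```bash
python3 -m pendant '[[40,[-1,0,-1],[0,0,0]],[40,[-1.5,-0.4,-2],[0,0,0]],[40,[-1.5,-0.4,-2],[0,0,0]],[40,[-1.5,-0.4,-2],[0,0,0]]]'; python3 tgt.py
```

```text
time: 24.85
ee_pos: [0.4881, 0.1156, 0.0708]
tcp_rot: [-179.6, 25.4, -165.3]
wrist_force: [5.1, 2.4, 5.3]
opening: 0.0613
mid [0.4841 0.1158 0.0786] lip world [0.5386 0.1302 0.1307] lip groove [ 7.9  0.2 25.7] ypr [14.7 -0.2 -0. ]
```

```bash
python3 -m pendant '[[80,[0,0,0],[0,0,0]],[90,[0,0,0],[0,0,0]],[92,[0,0,0],[0,0,0]],[92,[0,0,0],[0,0,0]],[92,[-8,-2,18],[0,0,0]],[92,[-20,-5,45],[0,0,0]],[92,[-40,-11,88],[0,0,0]],[92,[-70,-18,120],[0,0,0]],[92,[-100,-26,150],[0,0,0]],[92,[-100,-26,150],[0,0,0]],[92,[-100,-26,150],[0,0,0]]]'
python3 - <<'E'
from h import *
for n in('scene','top'):
  c=camera(n)
  cv2.imwrite(f'pics/f{n}.png',cv2.resize(c['img'][150:250,230:360,::-1] if n=='scene' else c['img'][130:260,135:304,::-1],(780,600)))
  for l in('tub_mid','lip_tip','groove','red_mark'):
        print(n,l,[(np.round(d['position'],3).tolist(),round(d['confidence'],2)) for d in pinpoint(c,l)][:4])
E
```

```text
time: 26.22
ee_pos: [0.3883, 0.0897, 0.2202]
tcp_rot: [-179.6, 25.4, -165.3]
wrist_force: [0.1, -0.6, -0.4]
opening: 0.0786
scene tub_mid [([0.485, 0.112, 0.075], 0.85), ([0.439, -0.178, 0.028], 0.81), ([0.349, -0.374, 0.041], 0.62), ([0.7, 0.394, -0.004], 0.37)]
scene lip_tip [([0.54, 0.128, 0.132], 0.97), ([0.383, -0.184, 0.081], 0.85), ([0.309, -0.302, 0.117], 0.72), ([0.486, 0.113, 0.078], 0.62)]
scene groove [([0.53, 0.127, 0.109], 0.58)]
scene red_mark [([0.433, 0.102, 0.027], 0.65)]
top tub_mid [([0.342, -0.377, 0.045], 0.91), ([0.437, -0.174, 0.032], 0.82), ([0.482, 0.113, 0.078], 0.7)]
top lip_tip [([0.536, 0.132, 0.132], 0.95), ([0.307, -0.31, 0.115], 0.82), ([0.384, -0.188, 0.082], 0.64)]
top groove [([0.53, 0.128, 0.105], 0.83)]
top red_mark [([0.431, 0.104, 0.027], 0.76)]
```

View pics/fscene.png

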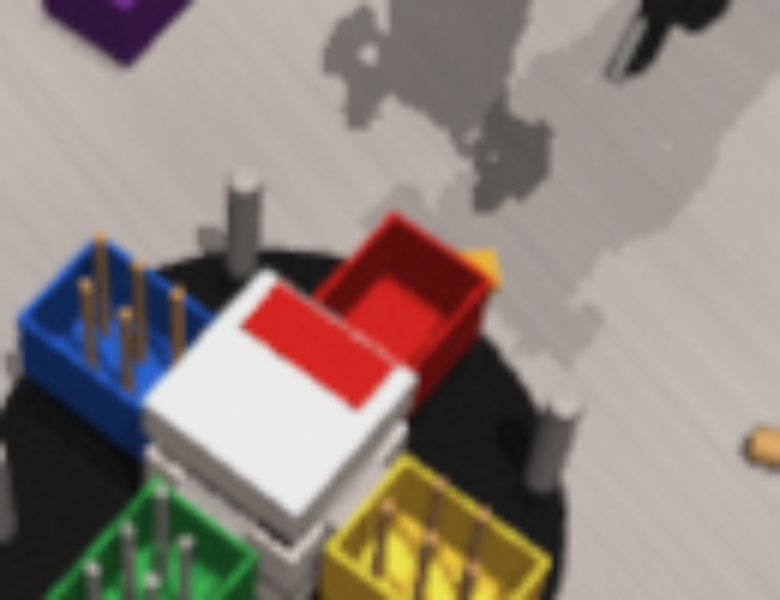

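View pics/ftop.png

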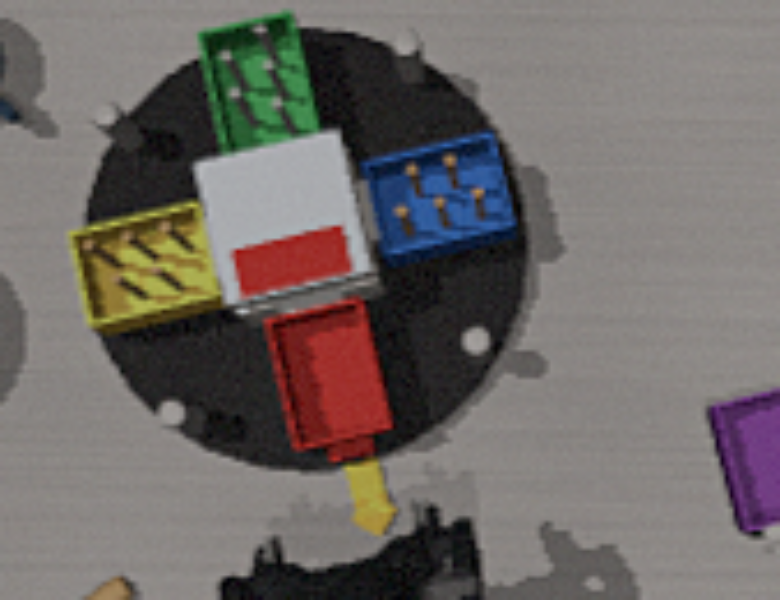

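```bash
python3 -c "
from workcell import *
print(job_done())"
```

```text
the job is handed in; nothing more can be done
None
```

I turned the carousel about 179° by gripping one rim handle and moving it around the front, so the red mark now faces the pointer. I then picked up the small red tub, put its lip through the slot at 45° front-up, rotated it level and lowered it until the neck rested on the plate. I let go, backed off and handed the job in at about 27 s; it gave no verdict.

**Last checks, after letting go:**
- **Carousel:** the last fit, taken before hanging the tub, put the mark at 194.7° against 195.2° for the pointer. Red-mark readings after hanging show no movement.
- **Tub:** the lip tip is about 7 mm inside the face, centred within about 4 mm, and 27 mm over the lower plate's edge (networks' readings; nominal groove height). The tub looks square and level in both views.
- **Robot:** it is clear of everything, with wrist force about 0. I did not measure the bystanders again; the path stayed clear of them and the views I checked showed nothing out of place.

**Small disagreements:**
- Estimates of the stand's centre differed by about 5 mm along x (0.572 to 0.577 m).
- The networks put the tub's middle 2–3 mm lower than it should be when fully hung (76.5 mm against 79 mm), which is within their stated error.

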